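Shut and lock the cover of a benchtop air-filter unit

ROBOT

A 7-joint arm with a two-finger parallel gripper is mounted at the origin on a cart in front of the work surface, level with it; the furniture and walls round the work are solid. World frame = base frame: x ahead of the robot, y to its left, z up, the work surface at z = 0. Lengths are in m, angles in rad, forces in N, time in s.
With the tool pointing down it reaches from about 0.425 to 0.925 m from the base axis. Payload 6.8 kg.
Tool frame: the origin (TCP) lies midway between the tips of the shut fingers; the grasp point (between the pads) lies 19 mm behind it; z points along the fingers, y is the direction in which the jaws open and shut (so a half turn about z gives the same grasp; the last joint's range is limited). The gripper opens to 85 mm and grips with 20 to 120 N. Pads are 22 mm wide; open, the fingers measure 114 mm over their backs; the gripper's body (76 mm by 85 mm) begins 54 mm behind the grasp point. The pads swing forward as they close: fully open they stand 13 mm farther back than shut.
Start: joints at [1.17, 0.477, 0.022, 1.555, -0.011, 1.109, -0.083], TCP at [0.195, -0.646, 0.231] pointing down, gripper open.
Joint ranges: [-2.96, 2.96], [-0.34, 2.1], [-1.41, 1.46], [0.24, 2.44], [-1.37, 4.51], [0.17, 1.92], [-2.96, 2.96]. Speed limits (rad/s): [2.39, 2.39, 3.14, 3.14, 3.14, 3.14, 3.14].

INTERFACE

Orientations are given as a unit quaternion [w, x, y, z].
In Python, from station import readout, eyes, ticket gives the robot as it stands. The module is installed in compiled form; this text tells all that it offers.
- The arm moves only by the shell command python3 -m crank 'ROWS' [FORCE]. ROWS is JSON, a list of rows, each an object of numbers: "jaw": the opening in per cent of the stroke, from 0 (shut) to 100 (fully open); "x", "y", "z": the shift along the tool's x, y, z in mm; "ax", "ay", "az": the turn, a rotation vector about the tool's x, y, z in degrees. In form: [{"jaw": .., "x": .., "y": .., "z": .., "ax": .., "ay": .., "az": ..}, ...]. A call has 1 to 12 rows; each row shifts and turns the commanded pose from where the row before left it, along the tool's axes as they then stand; what a row does not reach is not made up. A row lasts 1/8 s, in which the tool goes at most 62.5 mm and 10.7 degrees, less where a joint would pass 70% of its speed; a pose out of reach is approached as far as the arm can. A call with a gripper value outside its range is refused whole. The fingers move at their own pace and stop on an object; FORCE is the grip in N (left out, the last holds). Time passes only in rows, so rows that do not move let the fingers close. It gives the time, the measured TCP pose, the force and the opening at its end, in the units of the state.
- readout.get_obs(): the state, without advancing time (a new reading comes with each control period).
- eyes.read_camera(name): name is "scene" or "top"; returns (picture, depth): 420x560x3 uint8, red, green, blue; 420x560 float32, m along the optical axis (not along the pixel's ray), 0 where there is no reading.
- eyes.calibration(name): a dict with "fx", "fy", "cx", "cy" (pixels), "R" (3x3) and "t" (3): a world point X has camera coordinates R X + t. Camera axes: x right, y down, z forward; pixel columns grow to the right and rows downward; lengths in m; the calibration is good to about 2 mm. A picture is of the moment at which its call begins. calibration takes no time and is no camera call.
- ticket.hand_in(): hands the job in, once; it reports no verdict.
The state is a dict: "t": time; "q": joint angles; "joint_vel": joint speeds; "joint_torque": joint torques, N m; "eef_pos": TCP position; "tool_rot": TCP orientation; "contact_force": force on the tool from outside, world axes, zero at the start; "torque": the same for the moment, N m; "gripper_width": opening from 0.0 (shut) to 1.0 (fully open).
Only numpy, scipy, OpenCV 4.12 (cv2) and the standard library are available. Lean on these libraries where they do the work, as an engineer would, in place of code of your own. Each camera call takes 0.05 s, during which the arm holds its last target. There are 200 camera calls.

TASK

The cover of the grey air-filter unit stands ajar. Push it fully shut with the fingertips; then set a fingertip in the slot of the round blue quarter-turn fastener and turn it clockwise as far as it goes, so that the cover is locked. Nothing is to be lifted: do not raise the cover further, leave the things beside the unit where they stand, and come clear at the end.

Things in the scene. Friction and masses are not known exactly. Their poses are not given: they have to be found in the camera images.
- filter_unit: Fixed grey box-shaped air-filter unit, 200 (x) x 260 (y) x 75 mm high, open on top under its cover. Origin at the centre of its underside, on the table; x points from its slotted front to its hinge side, y to its left, z up.
- cover (a joint): Hinge of the white cover (plate 200 x 260 x 8 mm), rad: 0 = fully shut, grows as its front edge swings up. The hinge line is parallel to the unit's y axis, at x = +100, z = 75 mm in the unit's frame, along the plate's lower far edge. Shut, its top face is level, 83 mm above the table. It stays where it is left; pushing it down at the pad takes about 4 N.
- push_pad (a point): Middle of the black-ribbed push pad (52 x 36 mm) on the cover's top face, right of the fastener, 115 mm from the hinge line. With the cover shut it lies at x = -15, y = -94, z = 83 mm in the unit's frame. Axes as the cover's plate (z = its normal).
- slot_center (a point): On the fastener's axis, on the floor of its slot; with the cover shut at x = -15, y = 0, z = 85 mm in the unit's frame. The frame turns with the fastener: y runs along the slot, z is the cover's normal. The straight slot is 36 mm wide, 100 mm long, 16 mm deep; rotor 100 mm across. A fixed grey collar, 8 mm thick and as high, rings the rotor and closes the slot's ends.
- fastener (a joint): Angle of the blue fastener on the cover, rad: 0 = open, slot parallel to the hinge line; grows clockwise seen from above; 1.571 = locked, at its stop, slot square to the hinge line, at the collar's red dots. Turning takes about 0.22 N m; it stays where it is left. A tongue beneath goes under a ledge in the unit as it turns: turned before the cover is fully shut, it blocks the cover.
- tube_fitting: Loose black tube fitting lying on its side, 21 x 57 x 22 mm, left of the unit; origin under its centre. Leave it.
- cap_blue: Loose blue bottle cap, 51 mm across, 27 mm high, right of the unit; origin under its centre. Leave it.
- bottle_100: Loose clear bottle with blue cap, 56 mm across, 99 mm high, right of the unit; origin under its centre. Leave it.

How it is judged:
On the way, in this order (a step that is already met when the one before it is completed fails the run):
1. the cover is pushed fully shut while the fastener is still open (value of joint cover below 0.025 rad and value of joint fastener below 0.6 rad), for 0.2 s.
2. the fastener is turned clockwise to its stop with the cover shut (value of joint fastener above 1.45 rad and value of joint cover below 0.025 rad), for 0.2 s.
At the end, for the whole second after the job is handed in: The cover is shut (within 0.025 rad, about 5 mm at its front edge) and the fastener stands at its locked stop (at least 1.45 of 1.571 rad), and both stay so (all of step 2); the robot touches nothing.
It fails at once if the cover is lifted further open (value of joint cover above 0.6 rad).
It fails at once if a thing beside the unit is lifted or moved by more than 20 mm (distance of any of tube_fitting, cap_blue, bottle_100 from where it was at the start of the episode above 0.02 m).
It fails at once if the bottle is tipped (angle between bottle_100's own z axis and vertical above 0.5 rad).
It also fails if it takes over 51 s, if anything falls off the work surface, if the arm or the gripper's body presses on something with over 40 N, if the wrist force passes 120 N, or if a joint passes its speed limit or range.

## Working session

There is one attempt and no reset: what is moved stays moved. The work goes in short steps, Python scripts to look and compute and a shell command to move; the robot and the scene stay as the last step left them, time stands still between calls to the robot, and variables do not carry over. Pictures are saved under pics/ and viewed, about 8 in all and at most 12, crops included, and the job is handed in when it is done.

```bash
mkdir -p pics; python3 - <<'E'
from station import readout, eyes
import cv2, numpy as np
o=readout.get_obs(); print({k:np.round(v,3).tolist() for k,v in o.items()})
for n in("scene","top"):
    p,d=eyes.read_camera(n); cv2.imwrite(f"pics/{n}0.png",p[...,::-1]); np.savez(f"{n}0.npz",p=p,d=d); c=eyes.calibration(n); print(n,{k:np.round(v,3).tolist() for k,v in c.items()})
E
```

```text
{'t': 0.0, 'q': [1.17, 0.478, 0.022, 1.556, -0.011, 1.109, -0.083], 'joint_vel': [-0.0, -0.003, -0.0, -0.001, 0.0, -0.0, 0.0], 'joint_torque': [-0.0, -59.644, 1.608, -28.119, 0.012, 0.009, 0.0], 'eef_pos': [0.195, -0.646, 0.23], 'tool_rot': [-0.001, 0.989, 0.146, -0.0], 'contact_force': [-0.08, 0.142, 0.599], 'torque': [0.076, -0.003, 0.007], 'gripper_width': 1.004}
scene {'fx': 390.093, 'fy': 390.093, 'cx': 284.387, 'cy': 211.501, 'R': [[0.925, -0.381, 0.013], [-0.28, -0.703, -0.653], [0.258, 0.6, -0.757]], 't': [-0.541, 0.123, 0.897]}
top {'fx': 509.435, 'fy': 509.435, 'cx': 286.232, 'cy': 210.39, 'R': [[0.008, -1.0, -0.01], [-0.983, -0.006, -0.184], [0.183, 0.011, -0.983]], 't': [-0.129, 0.542, 0.897]}
```

View pics/scene0.png

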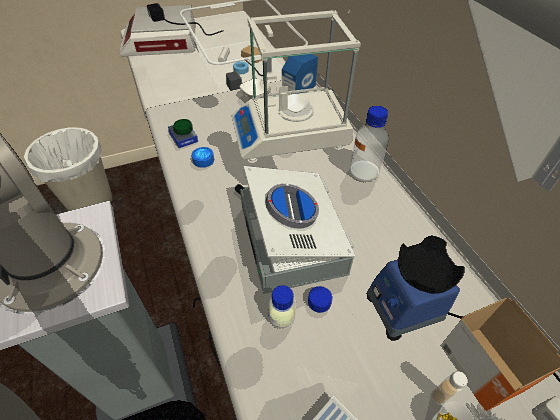

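View pics/top0.png

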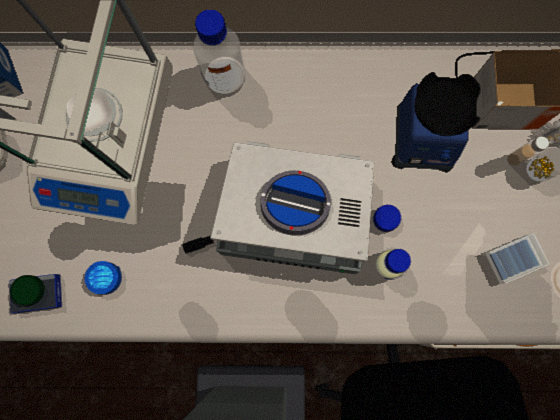

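The top view shows the unit with its cover corners at about (233,145), (374,160), (361,258) and (217,238). The fastener is at (296,202), the pad at (350,212), and the cap and bottle at (387,218) and (397,262).

```bash
cat > h.py <<'E'
import numpy as np, cv2
from station import eyes
def pts(d,c):
    v,u=np.indices(d.shape); X=np.stack([(u-c["cx"])/c["fx"]*d,(v-c["cy"])/c["fy"]*d,d],-1)
    return (X-np.array(c["t"]))@np.array(c["R"])   # R^T (X-t)
E
python3 - <<'E'
from h import *
c=eyes.calibration("top"); z=np.load("top0.npz"); p,d=z["p"],z["d"]; W=pts(d,c)
reg=np.zeros(d.shape,np.uint8); cv2.fillPoly(reg,[np.array([[225,135],[385,150],[370,275],[205,255]])],1)
white=(p.min(-1)>120)&(reg>0)&(W[...,2]>.07)&(W[...,2]<.2)
lab=cv2.connectedComponentsWithStats(white.astype(np.uint8)); i=1+lab[2][1:,4].argmax(); m=lab[1]==i
P=W[m]
A=np.c_[P[:,:2],np.ones(len(P))]
k=np.ones(len(P),bool)
for _ in range(6):
    s=np.linalg.lstsq(A[k],P[k,2],rcond=None)[0]; r=P[:,2]-A@s; k=abs(r)<.004
n=np.array([-s[0],-s[1],1]);n/=np.linalg.norm(n)
print("plane",s,k.sum(),len(P),r[k].std(),"tilt",np.arccos(n[2]), "uphill az deg",np.degrees(np.arctan2(s[1],s[0])))
# rect in plane coordinates
ex=np.array([1,0,s[0]]);ex/=np.linalg.norm(ex);ey=np.cross(n,ex);o=P[k].mean(0)
Q=np.c_[(P[k]-o)@ex,(P[k]-o)@ey].astype(np.float32)
R=cv2.minAreaRect(Q*1000);print(R);B=cv2.boxPoints(R)/1000
print(np.round(o+B[:,:1]*ex+B[:,1:]*ey,4))
hsv=cv2.cvtColor(p,cv2.COLOR_RGB2HSV); b=(hsv[...,0]>100)&(hsv[...,0]<130)&(hsv[...,1]>150)
for nm,(x0,y0,x1,y1) in dict(rotor=(255,165,335,240),cap=(370,200,405,235),bottle=(375,243,415,285)).items():
    q=np.zeros_like(b);q[y0:y1,x0:x1]=b[y0:y1,x0:x1]; print(nm,q.sum(),np.round(np.median(W[q],0),4),np.round(W[q].min(0),3),np.round(W[q].max(0),3))
E
```

```text
plane [-0.35048564  0.04832789  0.31706738] 10558 10620 0.0013640891406041487 tilt 0.34005777171035256 uphill az deg 172.1490869563473
((5.824409484863281, -1.6123504638671875), (259.9410400390625, 209.24407958984375), 82.58716583251953)
[[ 0.4415 -0.2591  0.1498]
 [ 0.637  -0.286   0.08  ]
 [ 0.6725 -0.0285  0.08  ]
 [ 0.4771 -0.0016  0.1498]]
rotor 1571 [ 0.5537 -0.1413  0.132 ] [ 0.369 -0.191  0.115] [ 0.593 -0.094  0.98 ]
cap 555 [ 0.5336 -0.3158  0.027 ] [ 0.369 -0.341  0.004] [ 0.559 -0.136  0.98 ]
bottle 457 [ 0.4466 -0.3178  0.1   ] [ 0.369 -0.339  0.073] [ 0.467 -0.136  0.98 ]
```

```bash
python3 -m crank '[{"jaw":0,"az":-10},{"jaw":0,"az":-10},{"jaw":0,"az":-10},{"jaw":0,"az":-10},{"jaw":0,"az":-10},{"jaw":0,"az":-10},{"jaw":0,"az":-10},{"jaw":0,"az":-10},{"jaw":0,"az":-10},{"jaw":0,"az":-10},{"jaw":0,"az":-10},{"jaw":0,"az":-10}]' 40
cat > s.py <<'E'
# tool state and tool-axis offset (mm) to a target given as argv x y z; yaw of tool y
import sys,numpy as np
from station import readout
from scipy.spatial.transform import Rotation as Rt
o=readout.get_obs(); w=o["tool_rot"]; R=Rt.from_quat([w[1],w[2],w[3],w[0]]).as_matrix()
print("t",round(float(o["t"]),2),"pos",np.round(o["eef_pos"],4),"F",np.round(o["contact_force"],1),"M",np.round(o["torque"],2),"w",round(float(o["gripper_width"]),2))
print("q",np.round(o["q"],2),"yaw y",round(np.degrees(np.arctan2(R[1,1],R[0,1])),2),"z",np.round(R[:,2],3))
if len(sys.argv)>3:print("offset mm",np.round(R.T@(np.array(sys.argv[1:4],float)-o["eef_pos"])*1000,1))
E
python3 s.py .5345 -.2357 .23
```

```text
t 0.1 pos [ 0.1947 -0.6458  0.2304] F [-1.3 -1.3  0.3] M [-0.03  0.02 -0.02] w 1.0
q [ 1.17  0.48  0.02  1.56 -0.01  1.11 -0.08] yaw y -73.22 z [-0.001  0.002 -1.   ]
offset mm [ 443.7 -294.5    0.9]schema error: expected keys jaw, x, y, z, ax, ay, az
```

```bash
python3 -m crank '[{"jaw":0,"x":0,"y":0,"z":0,"ax":0,"ay":0,"az":-10},{"jaw":0,"x":0,"y":0,"z":0,"ax":0,"ay":0,"az":-10},{"jaw":0,"x":0,"y":0,"z":0,"ax":0,"ay":0,"az":-10},{"jaw":0,"x":0,"y":0,"z":0,"ax":0,"ay":0,"az":-10},{"jaw":0,"x":0,"y":0,"z":0,"ax":0,"ay":0,"az":-10},{"jaw":0,"x":0,"y":0,"z":0,"ax":0,"ay":0,"az":-10},{"jaw":0,"x":0,"y":0,"z":0,"ax":0,"ay":0,"az":-10},{"jaw":0,"x":0,"y":0,"z":0,"ax":0,"ay":0,"az":-10},{"jaw":0,"x":0,"y":0,"z":0,"ax":0,"ay":0,"az":-10},{"jaw":0,"x":0,"y":0,"z":0,"ax":0,"ay":0,"az":-10}]' 40
python3 s.py .5345 -.2357 .23
```

```text
t: 1.35
eef_pos: [0.1946, -0.646, 0.2307]
tool_rot: [-0.0, 0.522, 0.853, 0.0]
contact_force: [1.0, -0.9, -0.0]
gripper_width: -0.004
t 1.35 pos [ 0.1946 -0.646   0.2307] F [ 1.  -0.9 -0. ] M [-0.01  0.05  0.02] w -0.0
q [ 1.43  0.5  -0.35  1.54  0.18  1.14  1.52] yaw y 27.1 z [-0.     0.001 -1.   ]
offset mm [210.4 489.5   1. ]
```

```bash
python3 -m crank '[{"jaw":0,"x":21,"y":49,"z":0,"ax":0,"ay":0,"az":0},{"jaw":0,"x":21,"y":49,"z":0,"ax":0,"ay":0,"az":0},{"jaw":0,"x":21,"y":49,"z":0,"ax":0,"ay":0,"az":0},{"jaw":0,"x":21,"y":49,"z":0,"ax":0,"ay":0,"az":0},{"jaw":0,"x":21,"y":49,"z":0,"ax":0,"ay":0,"az":0},{"jaw":0,"x":21,"y":49,"z":0,"ax":0,"ay":0,"az":0}]'
python3 s.py .5345 -.2357 .23
```

```text
t: 2.1
eef_pos: [0.4012, -0.3999, 0.2311]
tool_rot: [-0.0, 0.524, 0.852, -0.0]
contact_force: [0.4, -0.3, 0.1]
gripper_width: -0.003
t 2.1 pos [ 0.4012 -0.3999  0.2311] F [ 0.4 -0.3  0.1] M [-0.02 -0.05 -0.01] w -0.0
q [ 1.05  0.34 -0.47  1.79  0.18  1.05  0.98] yaw y 26.76 z [-0.  0. -1.]
offset mm [ 86.6 192.9   1.1]
```

```bash
python3 -m crank '[{"jaw":0,"x":22,"y":48,"z":0,"ax":0,"ay":0,"az":0},{"jaw":0,"x":22,"y":48,"z":0,"ax":0,"ay":0,"az":0},{"jaw":0,"x":22,"y":48,"z":0,"ax":0,"ay":0,"az":0},{"jaw":0,"x":21,"y":49,"z":0,"ax":0,"ay":0,"az":0},{"jaw":0,"x":0,"y":0,"z":0,"ax":0,"ay":0,"az":-10},{"jaw":0,"x":0,"y":0,"z":0,"ax":0,"ay":0,"az":-10},{"jaw":0,"x":0,"y":0,"z":0,"ax":0,"ay":0,"az":-10},{"jaw":0,"x":0,"y":0,"z":0,"ax":0,"ay":0,"az":-10},{"jaw":0,"x":0,"y":0,"z":0,"ax":0,"ay":0,"az":-10},{"jaw":0,"x":0,"y":0,"z":0,"ax":0,"ay":0,"az":-5.4}]'
python3 s.py .5345 -.2357 .125
```

```text
t: 3.35
eef_pos: [0.5333, -0.2368, 0.2308]
tool_rot: [-0.0, 0.066, 0.998, 0.0]
contact_force: [-0.9, -0.7, -1.0]
gripper_width: 0.003
t 3.35 pos [ 0.5333 -0.2368  0.2308] F [-0.9 -0.7 -1. ] M [ 0.04 -0.    0.04] w 0.0
q [ 0.88  0.42 -0.74  1.74  0.31  1.1   1.48] yaw y 82.39 z [-0.001  0.    -1.   ]
offset mm [ -1.2   1.2 105.8]
```

```bash
python3 -m crank '[{"jaw":0,"x":0,"y":1,"z":30,"ax":0,"ay":0,"az":0},{"jaw":0,"x":0,"y":0,"z":30,"ax":0,"ay":0,"az":0},{"jaw":0,"x":0,"y":0,"z":30,"ax":0,"ay":0,"az":0},{"jaw":0,"x":0,"y":0,"z":10,"ax":0,"ay":0,"az":0},{"jaw":0,"x":1,"y":0,"z":10,"ax":0,"ay":0,"az":0},{"jaw":0,"x":2,"y":0,"z":8,"ax":0,"ay":0,"az":0},{"jaw":0,"x":1,"y":0,"z":8,"ax":0,"ay":0,"az":0}]'
python3 s.py .525 -.234 .083
```

```text
t: 4.22
eef_pos: [0.53, -0.2354, 0.1056]
tool_rot: [0.0, 0.068, 0.998, -0.0]
contact_force: [-1.1, 1.0, 1.6]
gripper_width: 0.001
t 4.22 pos [ 0.53   -0.2354  0.1056] F [-1.1  1.   1.6] M [0.13 0.31 0.02] w 0.0
q [ 0.82  0.56 -0.67  1.86  0.44  0.87  1.37] yaw y 82.16 z [ 0.001 -0.001 -1.   ]
offset mm [ 5.2  0.7 22.6]
```

```bash
python3 -m crank '[{"jaw":0,"x":2,"y":0,"z":8,"ax":0,"ay":0,"az":0},{"jaw":0,"x":2,"y":0,"z":8,"ax":0,"ay":0,"az":0},{"jaw":0,"x":1,"y":0,"z":5,"ax":0,"ay":0,"az":0},{"jaw":0,"x":0,"y":0,"z":2,"ax":0,"ay":0,"az":0},{"jaw":0,"x":0,"y":0,"z":0,"ax":0,"ay":0,"az":0}]'
python3 s.py .525 -.234 .083
```

```text
t: 4.85
eef_pos: [0.5249, -0.2345, 0.0831]
tool_rot: [-0.0, 0.068, 0.998, -0.0]
contact_force: [-3.5, -0.0, 9.4]
gripper_width: 0.001
t 4.85 pos [ 0.5249 -0.2345  0.0831] F [-3.5 -0.   9.4] M [0.08 0.55 0.04] w 0.0
q [ 0.81  0.58 -0.65  1.88  0.47  0.83  1.34] yaw y 82.17 z [-0.    -0.001 -1.   ]
offset mm [0.  0.5 0.1]
```

```bash
python3 -m crank '[{"jaw":0,"x":0,"y":0,"z":1,"ax":0,"ay":0,"az":0},{"jaw":0,"x":0,"y":0,"z":1,"ax":0,"ay":0,"az":0},{"jaw":0,"x":0,"y":0,"z":0,"ax":0,"ay":0,"az":0},{"jaw":0,"x":0,"y":0,"z":0,"ax":0,"ay":0,"az":0}]'
python3 s.py .525 -.234 .083
python3 -m crank '[{"jaw":0,"x":0,"y":0,"z":-20,"ax":0,"ay":0,"az":0},{"jaw":40,"x":0,"y":0,"z":-50,"ax":0,"ay":0,"az":0},{"jaw":60,"x":0,"y":-50,"z":-30,"ax":0,"ay":0,"az":0},{"jaw":60,"x":0,"y":-50,"z":0,"ax":0,"ay":0,"az":0},{"jaw":60,"x":0,"y":-20,"z":0,"ax":0,"ay":0,"az":0},{"jaw":60,"x":0,"y":0,"z":0,"ax":0,"ay":0,"az":0}]'
python3 - <<'E'
from h import *
c=eyes.calibration("top"); p,d=eyes.read_camera("top"); W=pts(d,c); np.savez("top1.npz",p=p,d=d)
cv2.imwrite("pics/top1.png",cv2.resize(p[110:310,180:440,::-1],None,fx=3,fy=3))
E
```

```text
t: 5.35
eef_pos: [0.525, -0.2346, 0.083]
tool_rot: [-0.0, 0.068, 0.998, -0.001]
contact_force: [-8.9, 2.3, 27.0]
gripper_width: 0.0
t 5.35 pos [ 0.525  -0.2346  0.083 ] F [-8.9  2.3 27. ] M [ 0.39  1.96 -0.03] w 0.0
q [ 0.8   0.58 -0.65  1.89  0.47  0.83  1.34] yaw y 82.17 z [-0.    -0.002 -1.   ]
offset mm [ 0.1  0.6 -0. ]
t: 6.1
eef_pos: [0.5077, -0.3544, 0.1798]
tool_rot: [-0.0, 0.07, 0.998, 0.0]
contact_force: [0.2, 0.8, 0.3]
gripper_width: 0.6
```

View pics/top1.png

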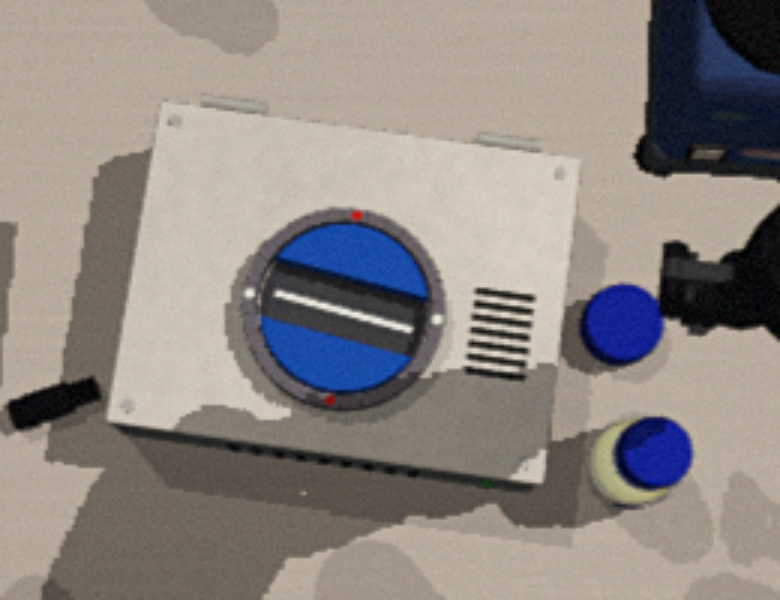

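The cover is shut: the push met a hard stop at 83 mm and the force rose to 27 N. In the crop the slot stripe runs from (275,292) to (412,330), about 7° clockwise of the white dots at (249,293) and (437,319). The red dots are at (356,215) and (330,400), and the loose things have not moved.

```bash
python3 - <<'E'
from h import *
c=eyes.calibration("top");z=np.load("top1.npz");W=pts(z["d"],c);R=np.array(c["R"]);C=-R.T@np.array(c["t"])
def ray(u,v,h):
    r=R.T@[(u/3-.3+180-c["cx"])/c["fx"],(v/3-.3+110-c["cy"])/c["fy"],1]; return C+r*(h-C[2])/r[2]
for n,a,b,h in [("line",(275,292),(412,330),.085),("white",(249,293),(437,319),.101),("red",(330,400),(356,215),.101),("white91",(249,293),(437,319),.091)]:
    A,B=ray(*a,h),ray(*b,h); print(n,np.round((A+B)/2,4),"len",np.linalg.norm(A-B).round(4),"yaw",np.degrees(np.arctan2(*(A-B)[1::-1])).round(1))
for q in[(343,311),(345,245),(249,293),(356,215),(180,220)]: print(q,W[int(q[1]/3+110),int(q[0]/3+180)].round(4))
E
python3 s.py .538 -.141 .18
```

```text
line [ 0.5308 -0.1401  0.085 ] len 0.0846 yaw 74.6
white [ 0.5308 -0.1397  0.101 ] len 0.1109 yaw 82.3
red [ 0.5306 -0.14    0.101 ] len 0.111 yaw 172.4
white91 [ 0.5327 -0.1398  0.091 ] len 0.1122 yaw 82.3
(343, 311) [ 0.5315 -0.1399  0.0844]
(345, 245) [ 0.568  -0.1414  0.1011]
(249, 293) [ 0.5383 -0.0855  0.1041]
(356, 215) [ 0.5866 -0.1466  0.0997]
(180, 220) [ 0.5865 -0.0418  0.0825]
t 6.15 pos [ 0.5084 -0.3523  0.1798] F [ 0.1  0.5 -0.5] M [ 0.06 -0.02 -0.06] w 0.6
q [ 1.    0.53 -0.68  1.71  0.37  1.04  1.63] yaw y 82.18 z [-0.001  0.002 -1.   ]
offset mm [-5.000e-01  2.133e+02  1.000e-01]
```

```bash
python3 -m crank '[{"jaw":60,"x":2,"y":54,"z":0,"ax":0,"ay":0,"az":0},{"jaw":60,"x":2,"y":54,"z":0,"ax":0,"ay":0,"az":0},{"jaw":60,"x":1,"y":53,"z":0,"ax":0,"ay":0,"az":0},{"jaw":60,"x":1,"y":52,"z":0,"ax":0,"ay":0,"az":0},{"jaw":60,"x":0,"y":0,"z":0,"ax":0,"ay":0,"az":7.6},{"jaw":60,"x":0,"y":0,"z":30,"ax":0,"ay":0,"az":0},{"jaw":60,"x":0,"y":0,"z":30,"ax":0,"ay":0,"az":0},{"jaw":60,"x":0,"y":0,"z":0,"ax":0,"ay":0,"az":0}]'
python3 s.py .531 -.140 .083
python3 - <<'E'
from h import *
p,d=eyes.read_camera("scene")
cv2.imwrite("pics/sc1.png",cv2.resize(p[130:280,210:390,::-1],None,fx=4,fy=4))
E
```

```text
t: 7.15
eef_pos: [0.5296, -0.1388, 0.1186]
tool_rot: [-0.002, 0.132, 0.991, 0.001]
contact_force: [-1.4, 1.2, -0.5]
gripper_width: 0.6
t 7.15 pos [ 0.5296 -0.1388  0.1186] F [-1.4  1.2 -0.5] M [ 0.02  0.02 -0.02] w 0.6
q [ 0.68  0.5  -0.68  1.92  0.41  0.87  1.09] yaw y 74.8 z [-0.005  0.002 -1.   ]
offset mm [-1.8 -0.9 35.5]
```

View pics/sc1.png

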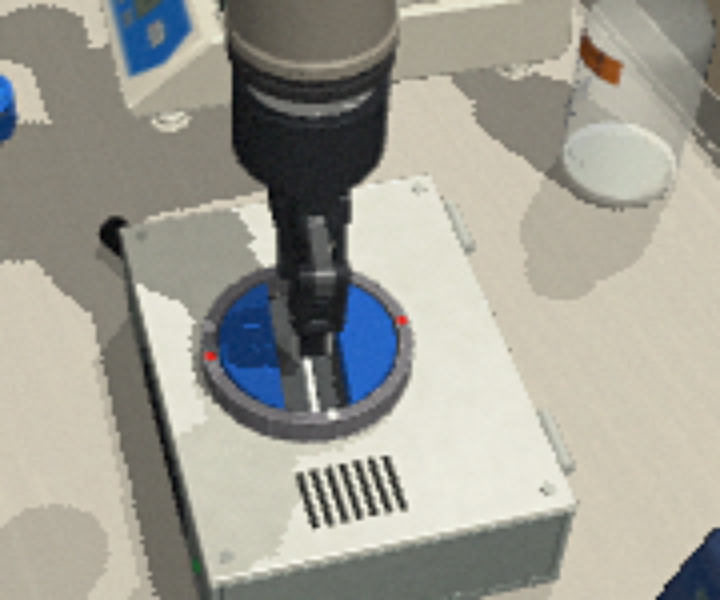

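The open fingers hang above the slot and line up with it; the near tip is at about (315,340) and the stripe below it at (315,385).

```bash
python3 -m crank '[{"jaw":60,"x":-1,"y":-1,"z":8,"ax":0,"ay":0,"az":0},{"jaw":60,"x":-1,"y":0,"z":8,"ax":0,"ay":0,"az":0},{"jaw":60,"x":0,"y":0,"z":6,"ax":0,"ay":0,"az":0},{"jaw":60,"x":0,"y":0,"z":5,"ax":0,"ay":0,"az":0},{"jaw":60,"x":0,"y":0,"z":4,"ax":0,"ay":0,"az":0},{"jaw":60,"x":0,"y":0,"z":0,"ax":0,"ay":0,"az":0}]'
python3 s.py .531 -.140 .083
```

```text
t: 7.95
eef_pos: [0.5331, -0.143, 0.089]
tool_rot: [-0.0, 0.134, 0.991, 0.0]
contact_force: [0.6, 1.0, 0.1]
gripper_width: 0.597
t 7.95 pos [ 0.5331 -0.143   0.089 ] F [0.6 1.  0.1] M [ 0.01 -0.05 -0.03] w 0.6
q [ 0.66  0.54 -0.66  1.94  0.45  0.81  1.06] yaw y 74.58 z [-0.001  0.    -1.   ]
offset mm [2.8 2.4 6. ]
```

```bash
python3 -m crank '[{"jaw":60,"x":2,"y":2,"z":3,"ax":0,"ay":0,"az":0},{"jaw":60,"x":0,"y":0,"z":3,"ax":0,"ay":0,"az":0},{"jaw":60,"x":0,"y":0,"z":0,"ax":0,"ay":0,"az":0}]'
python3 s.py .531 -.140 .083
```

```text
t: 8.32
eef_pos: [0.5317, -0.1405, 0.0831]
tool_rot: [-0.0, 0.134, 0.991, -0.0]
contact_force: [0.3, 0.4, 0.2]
gripper_width: 0.6
t 8.32 pos [ 0.5317 -0.1405  0.0831] F [0.3 0.4 0.2] M [-0.05  0.01  0.01] w 0.6
q [ 0.65  0.55 -0.65  1.94  0.46  0.8   1.05] yaw y 74.59 z [-0.  0. -1.]
offset mm [0.8 0.3 0.1]
```

```bash
python3 -m crank '[{"jaw":60,"x":0,"y":0,"z":2,"ax":0,"ay":0,"az":0},{"jaw":60,"x":0,"y":0,"z":0,"ax":0,"ay":0,"az":5},{"jaw":60,"x":0,"y":0,"z":0,"ax":0,"ay":0,"az":5},{"jaw":60,"x":0,"y":0,"z":0,"ax":0,"ay":0,"az":5},{"jaw":60,"x":0,"y":0,"z":0,"ax":0,"ay":0,"az":5},{"jaw":60,"x":0,"y":0,"z":0,"ax":0,"ay":0,"az":5},{"jaw":60,"x":0,"y":0,"z":0,"ax":0,"ay":0,"az":5},{"jaw":60,"x":0,"y":0,"z":0,"ax":0,"ay":0,"az":5}]'
python3 s.py .531 -.140 .081
```

```text
t: 9.32
eef_pos: [0.5321, -0.1401, 0.0818]
tool_rot: [0.0, 0.427, 0.904, 0.0]
contact_force: [-1.6, 1.1, 4.4]
gripper_width: 0.604
t 9.32 pos [ 0.5321 -0.1401  0.0818] F [-1.6  1.1  4.4] M [0.26 0.34 0.21] w 0.6
q [ 0.54  0.52 -0.51  1.95  0.35  0.76  0.52] yaw y 39.48 z [ 0.  0. -1.]
offset mm [ 0.7 -0.8  0.8]
```

```bash
python3 -m crank '[{"jaw":60,"x":0,"y":0,"z":-0.5,"ax":0,"ay":0,"az":5},{"jaw":60,"x":0,"y":0,"z":0,"ax":0,"ay":0,"az":5},{"jaw":60,"x":0,"y":0,"z":0,"ax":0,"ay":0,"az":5},{"jaw":60,"x":0,"y":0,"z":0,"ax":0,"ay":0,"az":5},{"jaw":60,"x":0,"y":0,"z":0,"ax":0,"ay":0,"az":5},{"jaw":60,"x":0,"y":0,"z":0,"ax":0,"ay":0,"az":5},{"jaw":60,"x":0,"y":0,"z":0,"ax":0,"ay":0,"az":5},{"jaw":60,"x":0,"y":0,"z":0,"ax":0,"ay":0,"az":5},{"jaw":60,"x":0,"y":0,"z":0,"ax":0,"ay":0,"az":5}]'
python3 s.py .531 -.140 .081
```

```text
t: 10.45
eef_pos: [0.5322, -0.1404, 0.0819]
tool_rot: [0.0, 0.74, 0.672, 0.0]
contact_force: [0.9, 0.2, 0.0]
gripper_width: 0.602
t 10.45 pos [ 0.5322 -0.1404  0.0819] F [0.9 0.2 0. ] M [ 0.03 -0.1   0.19] w 0.6
q [ 0.4   0.49 -0.32  1.96  0.22  0.73 -0.15] yaw y -5.53 z [ 0.001  0.    -1.   ]
offset mm [ 0.2 -1.3  0.9]
```

```bash
python3 -m crank '[{"jaw":60,"x":0,"y":0,"z":0,"ax":0,"ay":0,"az":4},{"jaw":60,"x":0,"y":0,"z":0,"ax":0,"ay":0,"az":4},{"jaw":60,"x":0,"y":0,"z":0,"ax":0,"ay":0,"az":2},{"jaw":60,"x":0,"y":0,"z":0,"ax":0,"ay":0,"az":0}]'
python3 s.py .531 -.140 .081
```

```text
t: 10.95
eef_pos: [0.5322, -0.1405, 0.0819]
tool_rot: [0.0, 0.795, 0.606, 0.0]
contact_force: [1.3, 1.0, -0.1]
gripper_width: 0.597
t 10.95 pos [ 0.5322 -0.1405  0.0819] F [ 1.3  1.  -0.1] M [ 0.08 -0.29  0.1 ] w 0.6
q [ 0.36  0.48 -0.27  1.96  0.19  0.72 -0.29] yaw y -15.38 z [ 0.001 -0.    -1.   ]
offset mm [ 0.2 -1.3  0.9]
```

Not yet at the stop; turning on in small steps until the moment rises.

```bash
python3 -m crank '[{"jaw":60,"x":0,"y":0,"z":0,"ax":0,"ay":0,"az":2},{"jaw":60,"x":0,"y":0,"z":0,"ax":0,"ay":0,"az":2},{"jaw":60,"x":0,"y":0,"z":0,"ax":0,"ay":0,"az":0}]'
python3 s.py
python3 -m crank '[{"jaw":60,"x":0,"y":0,"z":0,"ax":0,"ay":0,"az":2},{"jaw":60,"x":0,"y":0,"z":0,"ax":0,"ay":0,"az":2},{"jaw":60,"x":0,"y":0,"z":0,"ax":0,"ay":0,"az":0}]'
python3 s.py
```

```text
t: 11.32
eef_pos: [0.5321, -0.1405, 0.0819]
tool_rot: [0.0, 0.816, 0.577, 0.0]
contact_force: [2.7, 0.6, -0.2]
gripper_width: 0.599
t 11.32 pos [ 0.5321 -0.1405  0.0819] F [ 2.7  0.6 -0.2] M [ 0.17 -0.34  0.06] w 0.6
q [ 0.35  0.48 -0.26  1.96  0.18  0.72 -0.35] yaw y -19.45 z [ 0.  0. -1.]
t: 11.7
eef_pos: [0.5321, -0.1405, 0.0819]
tool_rot: [0.001, 0.835, 0.55, -0.0]
contact_force: [1.6, -0.9, -0.0]
gripper_width: 0.603
t 11.7 pos [ 0.5321 -0.1405  0.0819] F [ 1.6 -0.9 -0. ] M [-0.07 -0.56  1.72] w 0.6
q [ 0.33  0.48 -0.24  1.97  0.17  0.72 -0.41] yaw y -23.25 z [ 0.    -0.001 -1.   ]
```

The moment jumped to 1.7 N m, so it is at the stop. I'll ease back within the slot's slack, lift out, and move aside to look.

```bash
python3 -m crank '[{"jaw":60,"x":0,"y":0,"z":0,"ax":0,"ay":0,"az":-6},{"jaw":60,"x":0,"y":0,"z":0,"ax":0,"ay":0,"az":-6},{"jaw":60,"x":0,"y":0,"z":0,"ax":0,"ay":0,"az":0},{"jaw":60,"x":0,"y":0,"z":-10,"ax":0,"ay":0,"az":0},{"jaw":60,"x":0,"y":0,"z":-20,"ax":0,"ay":0,"az":0},{"jaw":60,"x":0,"y":0,"z":-50,"ax":0,"ay":0,"az":0},{"jaw":60,"x":0,"y":0,"z":-50,"ax":0,"ay":0,"az":0},{"jaw":60,"x":50,"y":0,"z":0,"ax":0,"ay":0,"az":0},{"jaw":60,"x":50,"y":0,"z":0,"ax":0,"ay":0,"az":0},{"jaw":60,"x":50,"y":0,"z":0,"ax":0,"ay":0,"az":0},{"jaw":60,"x":50,"y":0,"z":0,"ax":0,"ay":0,"az":0},{"jaw":60,"x":0,"y":0,"z":0,"ax":0,"ay":0,"az":0}]'
python3 s.py
python3 - <<'E'
from h import *
p,d=eyes.read_camera("top"); np.savez("top2.npz",p=p,d=d)
cv2.imwrite("pics/top2.png",cv2.resize(p[110:310,180:440,::-1],None,fx=3,fy=3))
p,d=eyes.read_camera("scene"); cv2.imwrite("pics/sc2.png",p[...,::-1])
E
```

```text
t: 13.2
eef_pos: [0.5712, 0.0614, 0.2125]
tool_rot: [-0.001, 0.772, 0.636, 0.001]
contact_force: [-0.4, -0.5, 0.8]
gripper_width: 0.6
t 13.2 pos [0.5712 0.0614 0.2125] F [-0.4 -0.5  0.8] M [-0.05  0.03 -0.  ] w 0.6
q [ 0.11  0.36 -0.41  1.8   0.16  1.01 -0.55] yaw y -11.08 z [ 0.     0.003 -1.   ]
```

View pics/top2.png

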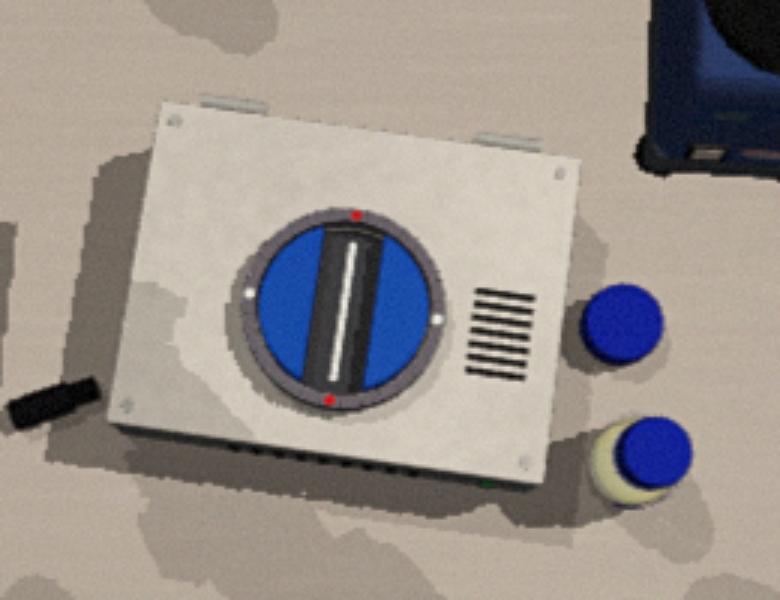

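The stripe now runs from (352,243) to (333,380), in line with the red dots at (356,215) and (330,400). The cover corners and the loose things are where they were.

```bash
python3 -c "
from station import ticket; print(ticket.hand_in())"
```

```text
the job is handed in; nothing more can be done
None
```

The cover is shut and the fastener is turned to its locked stop. I handed the job in at about 13 s of the 51 s allowed.

- **Cover:** I pushed it down at the pad with the shut fingertips until it met a hard stop at z = 83 mm. The force there rose to 27 N, and I then backed off. The fastener already stood about 0.13 rad from open, well under the 0.6 rad limit.
- **Fastener:** I set both fingertips in the slot, 60% open, and turned clockwise. The moment stayed near 0.2 N m or below until the stop, where it jumped to 1.7 N m.
- **Last checks:** The final top picture shows the slot lined up with the red dots to within about 0.5°. The cover is still shut, and the fitting, cap and bottle have not visibly moved. The tool is clear at z = 0.21 m, with no contact force beyond noise.
- **Disagreement:** My first estimate of the fastener's position, made with the cover open, was about 7 mm off in x. I measured it again with the cover shut before setting the fingertips in the slot. No other check failed.
- **Refused move:** The first move command was refused because its rows lacked some keys, so the arm did not move.

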